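# Wake the hand scanner and hold the kit box's lid at its balance point in front of it

### The job

Book in the camera kit: squeeze the orange trigger of the clamped hand scanner fully home and let it go again, which wakes the scanner. Then raise the folded-back lid of the kit box to its upright balance point, so that the barcode on its inside faces the scanner; the hinge has no stay, so do not let the lid tip over centre and drop towards shut. Finish while holding the lid still there between the fingers, and leave the kit parts and the other things on the desk where they are.

Things in the scene. Friction and masses are not known exactly. Their poses are not given: they have to be found in the camera images.
- scanner: grey pistol-shaped scanner clamped on its side on a steel stand, fixed. Origin on the desk under it, z up. Its grip runs level along +y at z = 150 mm, from the head (y < 36, top at z = 188) to the butt (y = 146), x = -15.5 to 15.5, 34 high, free above and below. The orange trigger is on the grip's +x side, y = 34 to 83, outer face x = 33 mm, 20 high. The window looks to +x
- squeeze_point (a point): point in the scanner's grip midway between the grip's back and the middle of the pressed trigger (scanner x = 5, y = 68, z = 150 mm): squeeze here from above, fingers closing along scanner's x, one on the trigger, one on the back of the grip (48 mm over both, 41 mm when pressed)
- trigger (a joint): orange trigger, hinge at its head end; 0 = released, 0.22 rad = fully home (7 mm of travel at the squeeze point). A spring returns it; about 2 N starts it, 6 N holds it home
- kit_box: dark blue-black camera kit box, 201 x 240 x 65 mm without its lid, fixed to the desk, open on top, with dark and white parts in its tray (built in). Origin: centre of its underside; its lid is hinged along the top of its +x side; its -x side looks at the scanner
- lid_hinge (a point): middle of the lid's hinge line, at the top of the box's +x wall, 65 mm above the desk; the hinge runs along kit_box's y
- kit_box_lid (a joint): the lid: 201 mm from hinge to free edge, 240 wide, 3 thick, 0.11 kg. 0 = shut, 1.57 rad = upright, 2.3 = folded back on its stop (as it starts). Balance point 1.56 rad (upright): with less it drops shut towards kit_box's -x, with more it falls back on its stop; the hinge has almost no friction and no stay
- dome_camera: loose dome camera, 72 mm across, 54 mm high, white ring and black dome, standing on the desk between the kit box and the scanner; leave alone. Origin: centre of its underside
- mount_plate: loose white square mount plate with a knob, 66 x 66 x 26 mm, lying on the desk between the kit box and the scanner; leave alone. Origin: centre of its underside
- mug: striped white mug, 90 mm high, at the back; leave alone. Origin: underside
- small_carton: small white and red carton, 62 x 88 x 45 mm, right of the middle at the back; leave alone. Origin: underside
- marker: black marker pen, 137 mm long, lying at the left; leave alone. Origin: underside
- lid_edge (a point): centre of the black edging strip along the lid's free edge, 195 mm from the hinge line; the strip is 240 mm long (along y, parallel to the hinge), 16 mm wide in the plane of the lid (along x) and 10 mm thick (along z). With the lid upright it is 261 mm above the desk, straight above the hinge

How it is judged:
By the outcome, as a careful person would: the job done as asked, in the order asked, and still so for the second after the job is handed in, while the arm keeps its last pose, push and grip.
It also fails if it takes over 45 s, if anything falls off the work surface, if the arm or the gripper's body presses on something with over 40 N, if the wrist force passes 120 N, or if a joint passes its speed limit or range.

### The arm

A 6-joint arm with a two-finger parallel gripper is mounted at the origin on a cart in front of the work surface, level with it; the furniture and walls round the work are solid. World frame = base frame: x ahead of the robot, y to its left, z up, the work surface at z = 0. Lengths are in mm, angles in rad, forces in N, time in s.
With the tool pointing down it reaches from about 350 to 975 mm from the base axis. Payload 7.1 kg.
Tool frame: the origin (TCP) lies between the finger pads; the fingertips stand 19 mm ahead of it and the grasp point (between the pads) is the TCP (ctrl.tcp_to_tips is the distance from the TCP to the fingertips, in mm); z points along the fingers, y is the line along which they close (so a half turn about z gives the same grasp; the last joint's range is limited). The gripper opens to 88 mm and grips with 3 to 60 N. Pads are 20 mm wide; open, the fingers measure 115 mm over their backs; the gripper's body (75 mm by 178 mm) begins 61 mm behind the grasp point.
Start: joints at [1.105, 0.423, 1.63, -0, 1.089, -0.019], TCP at [270.019, 563.644, 203.475] pointing down, gripper open.
Joint ranges: [-3, 3], [-0.9, 2.11], [0.09, 2.58], [-1.31, 4.45], [0.11, 2.69], [-2.54, 2.54]. Speed limits (rad/s): [2.39, 2.39, 3.01, 3.14, 3.14, 3.14].

### API

Orientations are given as a rotation vector (axis times angle).
In Python, from workcell import status, optics, ctrl gives the robot as it stands. The module is installed in compiled form; this text tells all that it offers.
- The arm moves only by the shell command python3 -m inch 'ROWS'. ROWS is JSON, a list that holds one entry, the list of rows, each a list of 7 numbers: the shift along the tool's x, y, z in mm, then the turn, a rotation vector about the tool's x, y, z in rad, then the opening in per cent of the stroke, from 0 (shut) to 100 (fully open). A call has 1 to 20 rows; each row is the pose to reach, as a shift and turn from the pose commanded when the call began, along the tool's axes at that moment; what a row does not reach only later rows make up. A row lasts 1/10 s, in which the tool goes at most 50 mm and 8.59 degrees, less where a joint would pass 70% of its speed; a pose out of reach is approached as far as the arm can. A call with a gripper value outside its range is refused whole. The fingers move at their own pace and stop on an object; the grip force is fixed at half the most. Time passes only in rows, so rows that repeat a pose let the fingers close. It gives the time, the measured TCP pose, the force, the opening and the grip force at its end, in the units of the state.
- status.get_obs(): the state, without advancing time (a new reading comes with each control period).
- optics.get_image(name): name is "scene" or "top" or "wrist"; returns a dict with "frame" (384x512x3 uint8, red, green, blue), "fx", "fy", "cx", "cy" (pixels), "rvec" (rotation vector, rad) and "tvec" (3), from world to camera coordinates, as OpenCV has them; the wrist camera has in their place "hand_eye" (4x4, takes a point from camera to tool coordinates, whose origin is the TCP and whose axes are the flange's). Camera axes: x right, y down, z forward; pixel columns grow to the right and rows downward; lengths in mm; the calibration is good to about 2 mm. A picture is of the moment at which its call begins: read the wrist's pose just before it. There is no depth.
- ctrl.close_job(): hands the job in; it is judged then, once.
The state is a dict: "t": time; "qpos": joint angles; "qvel": joint speeds; "joint_torque": joint torques, N m; "ee_pos": TCP position; "orientation": TCP orientation; "ft_force": force on the tool from outside, world axes, zero at the start; "moment": the same for the moment, N m; "width": finger opening in mm; "grasp_force": force on a finger pad.
Only numpy, scipy, OpenCV 4.12 (cv2) and the standard library are available. Lean on these libraries where they do the work, as an engineer would, in place of code of your own. Each camera call takes 0.05 s, during which the arm holds its last target. There are 200 camera calls.

## Working session

There is one attempt and no reset: what is moved stays moved. The work goes in short steps, Python scripts to look and compute and a shell command to move; the robot and the scene stay as the last step left them, time stands still between calls to the robot, and variables do not carry over. Pictures are saved under pics/ and viewed, at most 10 in all, crops included, and the job is handed in when it is done.

```bash
mkdir -p pics
python3 - <<'E'
from workcell import status, optics, ctrl
import cv2, numpy as np
o=status.get_obs(); print(o)
for n in ("scene","top"):
    d=optics.get_image(n); cv2.imwrite(f"pics/{n}0.png",d["frame"][:,:,::-1]); np.savez(f"pics/{n}0.npz",**d)
    print(n,{k:v for k,v in d.items() if k!="frame"})
E
```

```text
{'t': 0.0, 'qpos': array([ 1.10502085e+00,  4.23809937e-01,  1.63072197e+00, -1.76677816e-05,
        1.08860165e+00, -1.89951071e-02]), 'qvel': array([ 8.66984925e-04, -1.35256124e-03,  4.00246363e-05, -3.35237150e-04,
       -1.56311001e-03, -5.96123738e-04]), 'joint_torque': array([ 1.62019307e-03, -5.44639170e+01, -2.73663068e+01,  6.45788689e-02,
        2.28939706e-02, -8.54388918e-05]), 'ee_pos': array([269.74645193, 563.12018794, 202.70846058]), 'orientation': array([-6.95887157e-01, -3.06318652e+00,  2.35533644e-03]), 'ft_force': array([-0.28991912, -0.75145383,  0.23845545]), 'moment': array([ 0.02146231,  0.0206509 , -0.02900524]), 'grasp_force': 0.0, 'width': 87.88460955655252}
scene {'fx': 352.4077561101297, 'fy': 352.4077561101297, 'cx': 254.53624713027784, 'cy': 192.47968717506095, 'rvec': array([ 2.28734906, -0.54301426,  0.23173788]), 'tvec': array([-486.89676453,  260.95322894, 1046.43091852])}
top {'fx': 401.00366555845426, 'fy': 401.00366555845426, 'cx': 263.9825587027188, 'cy': 190.77042171977104, 'rvec': array([ 2.21669218, -1.95601197,  0.23767402]), 'tvec': array([ -18.37652126,  575.89476227, 1123.77488911])}
```

View pics/scene0.png

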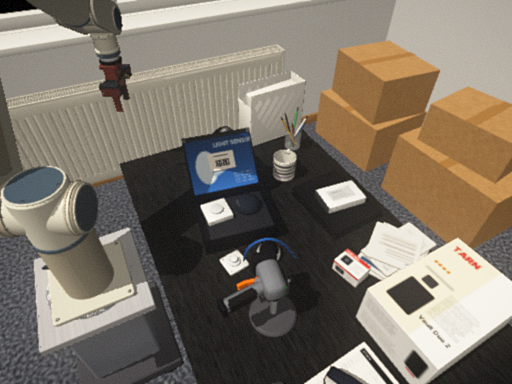

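View pics/top0.png

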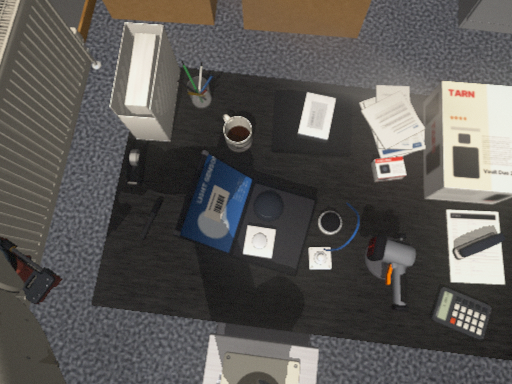

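The scene shows the lid folded back (scene about 220,165), the box at (235,215), and the scanner at (270,290) with its orange trigger. In the top view the trigger is at (389,272), the grip butt at (400,303), and the box spans about (180-316, 155-272). I'll zoom in for the corners.

Run:
```python
import cv2, numpy as np
a=cv2.imread("pics/top0.png")
l=cv2.resize(a[145:280,170:325],None,fx=4,fy=4,interpolation=cv2.INTER_CUBIC)
l=np.clip((l/255.)**0.5*255,0,255).astype(np.uint8)
cv2.imwrite("pics/boxcrop.png",l)
s=cv2.resize(a[225:315,350:430],None,fx=6,fy=6,interpolation=cv2.INTER_CUBIC)
s=np.clip((s/255.)**0.5*255,0,255).astype(np.uint8)
cv2.imwrite("pics/scancrop.png",s)
```

```text
(no output)
```

View pics/boxcrop.png

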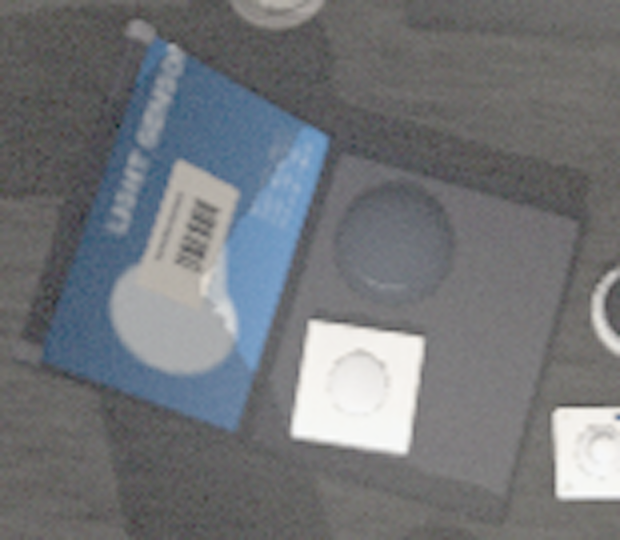

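View pics/scancrop.png

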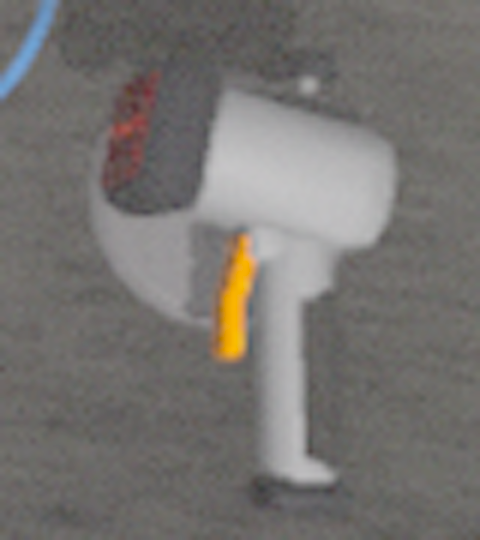

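Box crop: hinge-side corners of the blue print at (328,135) and (240,428), free-edge corners at (150,40) and (40,360), far tray corners at (580,220) and (505,490). Scanner crop: trigger runs (243,238)-(230,358), grip centreline (280,285)-(285,455).

```bash
cat > h.py <<'E'
import numpy as np, cv2
from scipy.spatial.transform import Rotation as R
def ray(d,uv):
    Rm=cv2.Rodrigues(np.asarray(d["rvec"]))[0]; c=-Rm.T@d["tvec"]
    v=Rm.T@np.array([(uv[0]-d["cx"])/d["fx"],(uv[1]-d["cy"])/d["fy"],1.]); return c,v
def onz(d,uv,z):
    c,v=ray(d,uv); return c+v*(z-c[2])/v[2]
def proj(d,P):
    return cv2.projectPoints(np.float64(P).reshape(-1,3),np.float64(d["rvec"]),np.float64(d["tvec"]),np.array([[d["fx"],0,d["cx"]],[0,d["fy"],d["cy"]],[0,0,1]]),None)[0].reshape(-1,2)
E
python3 - <<'E'
from h import *
t=dict(np.load("pics/top0.npz")); np.set_printoptions(precision=1,suppress=True)
B=lambda x,y:(170+(x+.5)/4-.5,145+(y+.5)/4-.5); S=lambda x,y:(350+(x+.5)/6-.5,225+(y+.5)/6-.5)
for n,p,z in [("h1",(328,135),70),("h2",(240,428),70),("f1",(150,40),210),("f2",(40,360),210),("r1",(580,220),62),("r2",(505,490),62),("r1o",(588,180),65),("r2o",(503,518),65)]: print(n,onz(t,B(*p),z))
for n,p,z in [("t1",(243,238),160),("t2",(230,358),160),("gl1",(260,285),167),("gl2",(265,455),167),("gr1",(302,300),167),("gr2",(305,455),167),("butt",(287,462),167),("headend",(270,245),167)]: print(n,onz(t,S(*p),z))
E
```

```text
h1 [606.7  94.8  70. ]
h2 [383.1 128.8  70. ]
f1 [619.2 212.6 210. ]
f2 [399.1 248.3 210. ]
r1 [567.3 -99.3  62. ]
r2 [363.7 -64.8  62. ]
r1o [ 597.8 -102.1   65. ]
r2o [343.9 -65.2  65. ]
t1 [ 396.1 -302.2  160. ]
t2 [ 344.1 -299.2  160. ]
gl1 [ 376.2 -308.4  167. ]
gl2 [ 305.3 -314.   167. ]
gr1 [ 372.1 -326.8  167. ]
gr2 [ 307.5 -330.9  167. ]
butt [ 303.6 -323.4  167. ]
headend [ 393.8 -311.9  167. ]
```

```bash
cat >> h.py <<'E'
def goal(o,P,zt,yt):
    "shift and turn in the tool's axes from the measured pose to position P with tool z, y directions"
    R0=R.from_rotvec(o["orientation"]).as_matrix(); z=np.array(zt,float); z/=np.linalg.norm(z)
    y=np.array(yt,float); y-=z*(y@z); y/=np.linalg.norm(y)
    R1=np.c_[np.cross(y,z),y,z]
    return np.round(R0.T@(np.array(P)-o["ee_pos"]),1), np.round(R.from_matrix(R0.T@R1).as_rotvec(),3)
E
python3 - <<'E'
from h import *
from workcell import status, optics
np.set_printoptions(precision=3,suppress=True)
o=status.get_obs(); print(R.from_rotvec(o["orientation"]).as_matrix()); print(optics.get_image("wrist")["hand_eye"])
for s in (1,-1):
  for P in ([430,60,380],[362,-316,340]): print(s,goal(o,P,[0,0,-1],[-.07*s,.9975*s,0]))
E
```

```text
[[-0.902  0.432 -0.001]
 [ 0.432  0.902 -0.001]
 [ 0.    -0.001 -1.   ]]
[[  -0.001   -0.966   -0.257   70.314]
 [   1.      -0.      -0.002   -0.226]
 [   0.001   -0.257    0.966 -181.867]
 [   0.       0.       0.       1.   ]]
1 (array([-361.9, -384.8, -176.7]), array([-0.001, -0.   , -0.517]))
1 (array([-463. , -753.2, -136.2]), array([-0.001, -0.   , -0.517]))
-1 (array([-361.9, -384.8, -176.7]), array([-0.001,  0.002,  2.625]))
-1 (array([-463. , -753.2, -136.2]), array([-0.001,  0.002,  2.625]))
```

```bash
python3 -m inch '[[[-362,-385,-177,0,0,1.5,100],[-362,-385,-177,0,0,1.5,100],[-362,-385,-177,0,0,1.5,100],[-362,-385,-177,0,0,1.5,100],[-362,-385,-177,0,0,1.5,100],[-362,-385,-177,0,0,1.5,100],[-362,-385,-177,0,0,1.5,100],[-362,-385,-177,0,0,1.5,100],[-362,-385,-177,0,0,1.5,100],[-362,-385,-177,0,0,1.5,100],[-362,-385,-177,0,0,1.6,100],[-463,-753,-136,0,0,2.625,100],[-463,-753,-136,0,0,2.625,100],[-463,-753,-136,0,0,2.625,100],[-463,-753,-136,0,0,2.625,100],[-463,-753,-136,0,0,2.625,100],[-463,-753,-136,0,0,2.625,100],[-463,-753,-136,0,0,2.625,100],[-463,-753,-136,0,0,2.625,100],[-463,-753,-136,0,0,2.625,100]]]'
```

```text
t: 2.15
ee_pos: [360.9, -319.0, 338.5]
orientation: [-3.14, -0.102, 0.002]
ft_force: [-0.2, 0.6, -0.2]
width: 88.0
grasp_force: 0.0
```

```bash
cat >> h.py <<'E'
def wrist(name):
    "wrist picture with its world-to-camera pose"
    from workcell import status, optics
    o=status.get_obs(); d=optics.get_image("wrist"); T=np.eye(4)
    T[:3,:3]=R.from_rotvec(o["orientation"]).as_matrix(); T[:3,3]=o["ee_pos"]
    M=np.linalg.inv(T@d["hand_eye"]); d["rvec"]=cv2.Rodrigues(M[:3,:3])[0].ravel(); d["tvec"]=M[:3,3]
    cv2.imwrite(f"pics/{name}.png",d["frame"][:,:,::-1]); np.savez(f"pics/{name}.npz",**d); return o,d
E
python3 -c "
from h import *
o,d=wrist('w1'); print(o['t'],o['qpos'],o['ee_pos'],o['orientation'])"
```

```text
2.15 [-7.47915754e-01  6.50335680e-02  1.78233817e+00 -9.86950109e-04
  1.29524238e+00  7.57982574e-01] [ 360.92251515 -319.0254946   338.50309883] [-3.13988056e+00 -1.02344541e-01  2.18962156e-03]
```

View pics/w1.png

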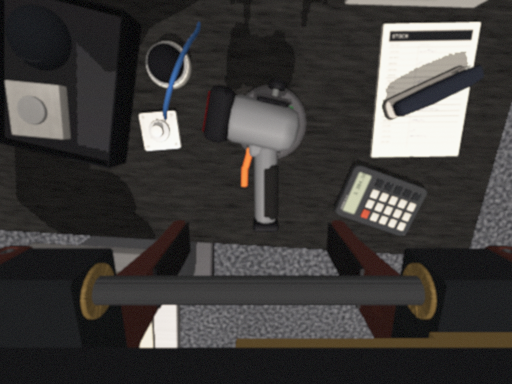

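The wrist view shows the grip from (255-277, 160) to the butt at about (266,225), with a dark back half, and the orange trigger from (249,149) to (243,187). I'll turn these into positions.

Run:
```python
from h import *
np.set_printoptions(precision=1,suppress=True)
d=dict(np.load("pics/w1.npz"))
f=d["frame"]; hsv=cv2.cvtColor(f,cv2.COLOR_RGB2HSV); m=cv2.inRange(hsv,(5,150,120),(22,255,255)); m[:130]=0;m[200:]=0
ys,xs=np.nonzero(m[:,230:262]); xs+=230
for r in range(ys.min(),ys.max()+1,6): 
  k=xs[ys==r]; print(r,k.min(),k.max(),onz(d,(k.min()-.5,r),160)[:2],onz(d,(k.max()+.5,r),160)[:2])
k=ys.max(); print("tip",onz(d,(xs[ys==k].mean(),k+.5),155))
g=cv2.cvtColor(f,cv2.COLOR_RGB2GRAY)
for r in (170,190,210): print(r,g[r,248:290], [onz(d,(c,r),160)[:2] for c in (255,279)])
print(onz(d,(266,224),167))
```

```text
148 247 248 [ 398.  -302.2] [ 398.1 -304.8]
154 245 248 [ 390. -300.] [ 390.3 -305.2]
160 244 250 [ 382.1 -299. ] [ 382.7 -308.3]
166 242 249 [ 373.9 -296.8] [ 374.6 -307.4]
172 241 248 [ 365.8 -295.9] [ 366.5 -306.5]
178 241 247 [ 357.7 -296.2] [ 358.3 -305.6]
184 241 247 [ 349.4 -296.6] [ 350.  -306.1]
tip [ 343.7 -301.4  155. ]
170 [ 81  54  43  46  46  49  70  96 114 125 132 134 138 144 145 125  92  50
  37  36  38  35  37  36  37  35  36  31  35  28  30  42  40  41  39  42
  44  43  47  43  45  43] [array([ 369.7, -315. ]), array([ 371.8, -346.9])]
190 [ 40  44  43  40  44  48  70  92 115 125 129 135 141 148 148 125  82  46
  38  39  39  39  39  33  37  35  32  33  30  28  31  40  38  40  41  43
  43  43  39  40  43  44] [array([ 342.4, -316.7]), array([ 344.5, -349.2])]
210 [ 46  46  45  43  47  48  67  87 108 121 131 134 140 147 149 128  85  47
  40  37  36  41  41  35  38  36  34  29  33  30  37  41  46  44  47  42
  45  43  41  42  42  44] [array([ 313.9, -318.4]), array([ 316. , -351.6])]
[ 296.9 -334.7  167. ]
```

```bash
python3 -m inch '[[[1,6,45,0,0,0,100],[1,6,90,0,0,0,100],[1,6,130,0,0,0,100],[1,6,165,0,0,0,100],[1,6,188,0,0,0,100],[1,6,188,0,0,0,100],[1,6,188,0,0,0,100]]]'; python3 -c "
from h import *
o,d=wrist('w2');print(o['qpos'])"
```

```text
t: 2.9
ee_pos: [364.1, -320.7, 152.0]
orientation: [-3.139, -0.111, 0.0]
ft_force: [0.1, 0.2, 1.1]
width: 88.1
grasp_force: 0.0
[-7.46699207e-01  2.93522027e-01  1.97384404e+00  1.94006022e-04
  8.74584837e-01  7.53025924e-01]
```

View pics/w2.png

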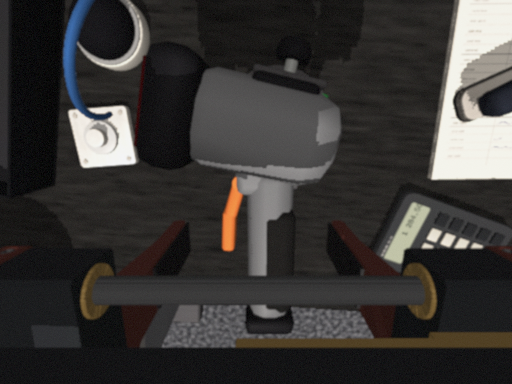

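Run:
```python
from h import *
d=dict(np.load("pics/w2.npz")); np.set_printoptions(precision=1,suppress=True)
print(d["fx"],d["cx"],[onz(d,p,157) for p in ((222,235),(294,235),(228,250),(236,180))])
```

```text
273.139296967046 257.9793309336861 [array([ 356.8, -296.3,  157. ]), array([ 360.3, -346.4,  157. ]), array([ 345.7, -301. ,  157. ]), array([ 396.5, -304.1,  157. ])]
```

The fingers straddle the grip: trigger face at column 222, grip back at 295. The TCP should go about 4 mm along tool +y and 2 mm back.

```bash
python3 -m inch '[[[-2,4,1,0,0,0,100],[-2,4,1,0,0,0,100],[-2,4,1,0,0,0,60],[-2,4,1,0,0,0,50],[-2,4,1,0,0,0,44],[-2,4,1,0,0,0,40],[-2,4,1,0,0,0,40],[-2,4,1,0,0,0,40],[-2,4,1,0,0,0,40],[-2,4,1,0,0,0,40]]]'
```

```text
t: 3.95
ee_pos: [361.9, -325.5, 150.4]
orientation: [-3.14, -0.11, 0.0]
ft_force: [0.4, 0.7, 1.1]
width: 35.4
grasp_force: 0.0
```

Run:
```python
from h import *
from workcell import optics
o,d=wrist('w3')
s=optics.get_image("scene")["frame"][:,:,::-1]
c=cv2.resize(s[200:350,190:340],(384,384),interpolation=cv2.INTER_CUBIC)
cv2.imwrite("pics/w3s.png",np.hstack([d["frame"][:,64:448,::-1],c])); print(o["width"],o["grasp_force"],o["ft_force"])
```

```text
35.379788558989944 0.0 [0.37108736 0.66876947 1.07438848]
```

View pics/w3s.png

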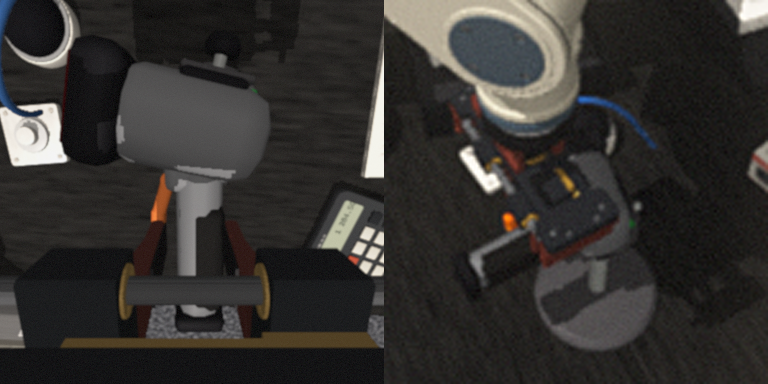

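The fingers sit around the grip, but the opening of 35 mm with no force doesn't say whether the trigger is pressed. I'll close further and read where they stop.

```bash
python3 -m inch '[[[0,0,0,0,0,0,30],[0,0,0,0,0,0,20],[0,0,0,0,0,0,20],[0,0,0,0,0,0,20]]]'
python3 - <<'E'
from h import *
from workcell import optics
s=dict(np.load("pics/scene0.npz"))["frame"]; o,d=wrist('w4'); n=optics.get_image("scene")["frame"]
for f in (s,n):
    m=cv2.inRange(cv2.cvtColor(f,cv2.COLOR_RGB2HSV),(5,150,100),(22,255,255))[270:300,225:275]
    ys,xs=np.nonzero(m); print(len(xs),xs.min()+225,xs.max()+225,ys.min()+270,ys.max()+270)
f=d["frame"]; m=cv2.inRange(cv2.cvtColor(f,cv2.COLOR_RGB2HSV),(5,150,60),(22,255,255)); 
for r in range(165,240,8):
    k=np.nonzero(m[r,200:260])[0]+200
    if len(k): print(r,k.min(),k.max(),onz(d,(k.min(),r),160)[:2])
E
```

```text
t: 4.45
ee_pos: [361.9, -325.5, 150.5]
orientation: [3.14, 0.11, 0.0]
ft_force: [-0.5, 0.4, -0.4]
width: 17.7
grasp_force: 0.0
125 236 256 276 289
41 236 262 270 289
181 224 228 [ 394.15195971 -301.66532697]
189 222 232 [ 388.76942898 -300.5671641 ]
197 220 234 [ 383.30268331 -299.4518194 ]
205 217 231 [ 377.70451455 -297.66168323]
213 214 230 [ 372.01742131 -295.84311152]
221 214 230 [ 366.37691737 -295.99856505]
229 214 228 [ 360.64519668 -296.15653253]
237 214 226 [ 354.8200285  -296.31707545]
```

View pics/w4.png

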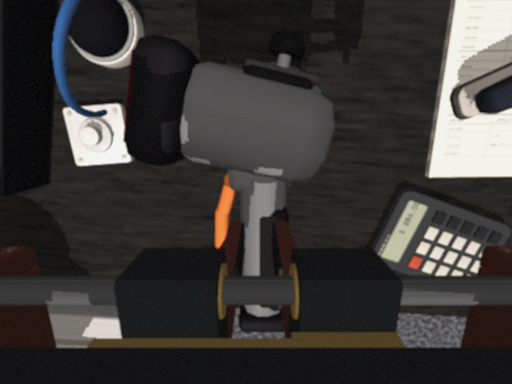

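The fingers pass above the grip with the trigger unmoved at (228,175)-(220,247), so the height is wrong somewhere. I'll triangulate.

Run:
```python
from h import *
from workcell import ctrl,status
np.set_printoptions(precision=1,suppress=True)
print(ctrl.tcp_to_tips, status.get_obs()["qpos"])
D={n:dict(np.load(f"pics/{n}.npz")) for n in("w1","w2","w4","top0","scene0")}
def tri(obs):
    A=np.zeros((3,3));b=np.zeros(3);L=[ray(D[n],p) for n,p in obs]
    for c,v in L:
        v=v/np.linalg.norm(v);P=np.eye(3)-np.outer(v,v);A+=P;b+=P@c
    X=np.linalg.solve(A,b); print(X,[proj(D[n],X)[0]-p for n,p in obs]); 
S=lambda x,y:(350+(x+.5)/6-.5,225+(y+.5)/6-.5)
tri([("w1",(243.5,187.5)),("w2",(228,249.5)),("top0",S(230,360))])
tri([("w1",(243.5,187.5)),("w2",(228,249.5))])
tri([("top0",S(230,360)),("scene0",(237,287))])
# finger tips expected in w4
o=status.get_obs();Rm=R.from_rotvec(o["orientation"]).as_matrix()
for p in((0,-9,19),(0,9,19),(-10,-9,19),(10,-9,19),(10,9,19),(10,9,-19)): print(p,proj(D["w4"],o["ee_pos"]+Rm@np.array(p)))
```

```text
19.0 [-0.8  0.3  2.   0.   0.9  0.7]
[ 343.7 -300.9  153.3] [array([ 0.1, -0.3]), array([0.2, 0.7]), array([-0.2, -0. ])]
[ 342.4 -300.4  149.6] [array([-0.1, -0. ]), array([0.1, 0. ])]
[ 344.4 -301.4  153.4] [array([ 0.1, -0.3]), array([-0.3,  0.1])]
(0, -9, 19) [[245.9 216.1]]
(0, 9, 19) [[269.1 216.1]]
(-10, -9, 19) [[246.1 228.2]]
(10, -9, 19) [[245.8 203.8]]
(10, 9, 19) [[269.3 203.8]]
(10, 9, -19) [[271.7 221. ]]
```

```bash
python3 -m inch '[[[0,0,0,0,0,0,100],[0,0,0,0,0,0,100],[0,0,0,0,0,0,100],[0,0,0,0,0,0,100],[0,0,0,0,0,0,100],[0,0,0,0,0,0,100],[0,0,0,0,0,0,100]]]' && python3 -m inch '[[[0,0,5,0,0,0,100],[0,0,10,0,0,0,100],[0,0,15,0,0,0,100],[0,0,20,0,0,0,100],[0,0,20,0,0,0,100]]]'
python3 - <<'E'
from h import *
from workcell import status
o=status.get_obs()
Rm=R.from_rotvec(o["orientation"]).as_matrix();o,d=wrist('w5')
for z in(19,-21): print(z,[proj(d,o["ee_pos"]+Rm@np.array(p))[0].round() for p in((10,-44,z),(10,44,z),(-10,-44,z),(-10,44,z))])
E
```

```text
t: 5.25
ee_pos: [361.9, -325.5, 150.5]
orientation: [3.14, 0.11, 0.0]
ft_force: [-0.4, -0.5, -0.1]
width: 70.3
grasp_force: 0.0
t: 5.75
ee_pos: [361.5, -325.1, 129.6]
orientation: [-3.139, -0.11, 0.002]
ft_force: [-0.3, 0.2, 0.5]
width: 87.6
grasp_force: 0.0
19 [array([200., 204.]), array([315., 204.]), array([202., 228.]), array([314., 228.])]
-21 [array([187., 222.]), array([328., 222.]), array([189., 251.]), array([326., 251.])]
```

View pics/w5.png

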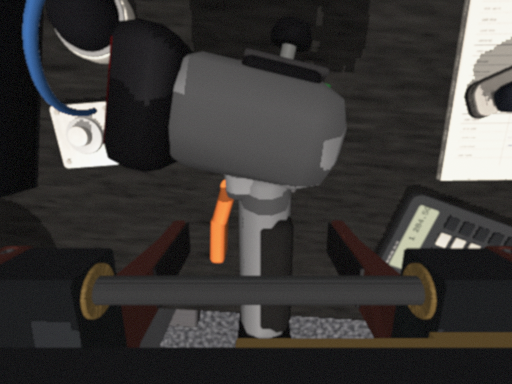

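The fingertips appear at (188,222) and (328,222), which matches tips 21 mm behind the reported TCP, i.e. a 40 mm offset in the reported frame. I'll go another 20 mm down and squeeze.

```bash
python3 -m inch '[[[0,0,6,0,0,0,100],[0,0,12,0,0,0,100],[0,0,18,0,0,0,100],[0,0,20,0,0,0,100],[0,0,20,0,0,0,60],[0,0,20,0,0,0,50],[0,0,20,0,0,0,40],[0,0,20,0,0,0,30],[0,0,20,0,0,0,30],[0,0,20,0,0,0,30],[0,0,20,0,0,0,30],[0,0,20,0,0,0,30]]]'
```

```text
t: 7.0
ee_pos: [360.0, -323.8, 110.1]
orientation: [-3.136, -0.112, 0.006]
ft_force: [-6.7, 4.5, 4.4]
width: 41.0
grasp_force: 30.4
```

Width is 41.0 mm at 30 N, so the trigger is fully home. Release and rise.

```bash
python3 -m inch '[[[0,0,0,0,0,0,100],[0,0,0,0,0,0,100],[0,0,0,0,0,0,100],[0,0,0,0,0,0,100],[0,0,0,0,0,0,100],[0,0,0,0,0,0,100],[0,0,0,0,0,0,100],[0,0,0,0,0,0,100],[0,0,-30,0,0,0,100],[0,0,-70,0,0,0,100],[0,0,-120,0,0,0,100],[0,0,-170,0,0,0,100],[0,0,-210,0,0,0,100],[0,0,-220,0,0,0,100],[0,0,-220,0,0,0,100]]]'
python3 - <<'E'
from h import *
o,d=wrist('w6'); np.set_printoptions(precision=1,suppress=True)
m=cv2.inRange(cv2.cvtColor(d["frame"],cv2.COLOR_RGB2HSV),(5,150,60),(22,255,255))
for r in range(150,195,8):
    k=np.nonzero(m[r,230:262])[0]+230
    if len(k): print(r,onz(d,(k.min()-.5,r),160)[:2])
n=np.array([.15,.989,0]);z=np.array([0,0,1.]);h=np.array([495.5,115.5,65])
print(goal(o,[450,60,330],[0,0,-1],[1,0.05,0]),o["qpos"])
E
```

```text
t: 8.5
ee_pos: [362.5, -326.1, 332.0]
orientation: [3.137, 0.109, 0.004]
ft_force: [0.4, 0.7, -0.9]
width: 88.0
grasp_force: 0.0
150 [ 397.6 -302.2]
158 [ 387.1 -298.8]
166 [ 376.6 -296.8]
174 [ 365.9 -296. ]
182 [ 355.1 -295.1]
(array([ 114.2, -379.1,    1.2]), array([ 0. ,  0. , -1.6])) [-0.8  0.1  1.8 -0.   1.3  0.7]
```

The trigger is back out (-296 as before). Next, the traverse.

```bash
python3 -m inch '[[[114,-379,1,0,0,-1.6,100],[114,-379,1,0,0,-1.6,100],[114,-379,1,0,0,-1.6,100],[114,-379,1,0,0,-1.6,100],[114,-379,1,0,0,-1.6,100],[114,-379,1,0,0,-1.6,100],[114,-379,1,0,0,-1.6,100],[114,-379,1,0,0,-1.6,100],[114,-379,1,0,0,-1.6,100],[114,-379,1,0,0,-1.6,100],[114,-379,1,0,0,-1.6,100],[114,-379,1,0,0,-1.6,100],[114,-379,1,0,0,-1.6,100]]]'
python3 - <<'E'
from h import *
from workcell import status
o=status.get_obs(); np.set_printoptions(precision=2,suppress=True)
n=np.array([.15,.989,0]);z=np.array([0,0,1.]);h=np.array([495.5,115.5,65])
print(o["qpos"])
def lid(th,r):
    d=-np.cos(th)*n+np.sin(th)*z; y=np.sin(th)*n+np.cos(th)*z
    return h+d*(r-40), -d, y     # 40: reported TCP lies 40 mm ahead of the pads' middle
print("up",goal(o,h+z*245+60*n,-z,n)); print("pre",goal(o,*lid(2.3,290)),lid(2.3,290))
E
```

```text
t: 9.85
ee_pos: [448.4, 60.4, 327.7]
orientation: [-2.111, -2.324, 0.004]
ft_force: [-0.7, 0.4, -0.5]
width: 87.8
grasp_force: 0.0
[0.11 0.02 1.85 0.   1.27 0.01]
up (array([108.6,  66.9,  17.5]), array([-0.  , -0.  , -1.32]))
pre (array([211.9,  93.1,  76. ]), array([ 0.61, -0.48, -1.26])) (array([520.49, 280.24, 251.43]), array([-0.1 , -0.66, -0.75]), array([ 0.11,  0.74, -0.67]))
```

```bash
python3 -m inch '[[[110,50,-10,0,0,-0.9,100],[110,50,-10,0,0,-0.9,100],[110,50,-10,0,0,-0.9,100],[110,50,-10,0,0,-0.9,100],[212,93,20,0.61,-0.48,-1.26,100],[212,93,30,0.61,-0.48,-1.26,100],[212,93,40,0.61,-0.48,-1.26,100],[212,93,60,0.61,-0.48,-1.26,100],[212,93,76,0.61,-0.48,-1.26,100],[212,93,76,0.61,-0.48,-1.26,100],[212,93,76,0.61,-0.48,-1.26,100],[212,93,76,0.61,-0.48,-1.26,100],[212,93,76,0.61,-0.48,-1.26,100],[212,93,76,0.61,-0.48,-1.26,100],[212,93,76,0.61,-0.48,-1.26,100]]]'
python3 - <<'E'
from h import *
o,d=wrist('w7');np.set_printoptions(precision=3,suppress=True); print(o["qpos"],R.from_rotvec(o["orientation"]).as_matrix())
g=np.clip((d["frame"][:,:,::-1]/255.)**0.6*255,0,255).astype(np.uint8); cv2.imwrite("pics/w7g.png",g)
E
```

```text
t: 11.35
ee_pos: [521.3, 280.0, 254.4]
orientation: [-0.222, -2.887, 1.089]
ft_force: [1.1, 0.6, 0.0]
width: 88.0
grasp_force: 0.0
[ 0.714  0.626  1.363 -0.451  1.724 -0.64 ] [[-0.989  0.117 -0.095]
 [ 0.151  0.742 -0.653]
 [-0.006 -0.66  -0.751]]
```

View pics/w7g.png

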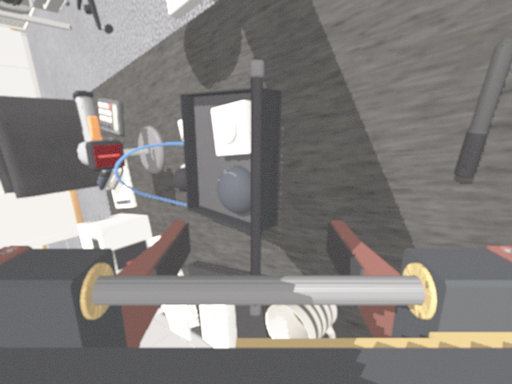

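The lid is seen edge-on with its strip from (257,62) to (255,313), centred between the fingers and about 60 mm ahead of the reported TCP. So I advance 100 mm and close.

```bash
python3 -m inch '[[[0,-1,30,0,0,0,100],[0,-1,60,0,0,0,100],[0,-1,80,0,0,0,100],[0,-1,92,0,0,0,100],[0,-1,100,0,0,0,100],[0,-1,100,0,0,0,100],[0,-1,100,0,0,0,60],[0,-1,100,0,0,0,40]]]' && python3 -m inch '[[[0,0,0,0,0,0,25],[0,0,0,0,0,0,5],[0,0,0,0,0,0,5],[0,0,0,0,0,0,5],[0,0,0,0,0,0,5],[0,0,0,0,0,0,5],[0,0,0,0,0,0,5]]]'
python3 - <<'E'
from h import *
o,d=wrist('w8');np.set_printoptions(precision=2,suppress=True); print(o["qpos"],o["moment"]);print(R.from_rotvec(o["orientation"]).as_matrix())
E
```

```text
t: 12.2
ee_pos: [511.7, 215.2, 179.8]
orientation: [-0.218, -2.887, 1.09]
ft_force: [0.3, -1.0, 0.2]
width: 75.2
grasp_force: 0.0
t: 12.9
ee_pos: [511.2, 214.4, 179.1]
orientation: [-0.217, -2.886, 1.091]
ft_force: [-0.3, -0.3, -0.0]
width: 19.5
grasp_force: 0.0
[ 0.65  0.64  1.53 -0.48  1.54 -0.61] [ 0.36 -0.07  0.04]
[[-0.99  0.11 -0.1 ]
 [ 0.15  0.74 -0.65]
 [-0.   -0.66 -0.75]]
```

Still closing; give it a few more rows.

```bash
python3 -m inch '[[[0,0,0,0,0,0,2],[0,0,0,0,0,0,2],[0,0,0,0,0,0,2],[0,0,0,0,0,0,2]]]'
python3 - <<'E'
from h import *
from workcell import status
o=status.get_obs();np.set_printoptions(precision=2,suppress=True)
n=np.array([.15,.989,0]);z=np.array([0,0,1.])
Rm=R.from_rotvec(o["orientation"]).as_matrix(); print("pads",o["ee_pos"]-40*Rm[:,2], "theta",np.arctan2(-Rm[2,2],Rm[:2,2]@n[:2]))
E
```

```text
t: 13.35
ee_pos: [510.9, 212.8, 180.6]
orientation: [-0.219, -2.883, 1.097]
ft_force: [-1.8, -5.6, 7.1]
width: 10.0
grasp_force: 30.0
pads [514.75 239.06 210.46] theta 2.2979793467670357
```

Gripped: 10.0 mm, 30 N, at pad radius 195 mm. Now the arc about the hinge.

Run:
```python
from h import *
from workcell import status
o=status.get_obs();np.set_printoptions(precision=3,suppress=True)
n=np.array([.15,.989,0]);n/=np.linalg.norm(n);z=np.array([0,0,1.])
f=lambda t:(-np.cos(t)*n+np.sin(t)*z)*155
t0=2.3; R0=R.from_rotvec(o["orientation"]).as_matrix(); ax=np.cross(n,z)
print("axis in tool",R0.T@ax)
for k in range(1,11):
    t=t0-.0735*k
    s=R0.T@(f(t)-f(t0)); rot=R0.T@(ax*(-1)*(t-t0)); print(round(t,3),s.round(1),rot.round(3))
d=-np.cos(t0)*n+np.sin(t0)*z; print(np.cross(ax,d), np.sin(t0)*n+np.cos(t0)*z)
```

```text
axis in tool [-1.     0.003  0.003]
2.226 [ -0.  -11.4   0.4] [-0.073  0.     0.   ]
2.153 [ -0.1 -22.7   1.6] [-0.147  0.     0.   ]
2.079 [ -0.1 -33.9   3.7] [-0.22   0.001  0.001]
2.006 [ -0.1 -44.9   6.6] [-0.294  0.001  0.001]
1.932 [ -0.1 -55.7  10.2] [-0.367  0.001  0.001]
1.859 [ -0.1 -66.2  14.7] [-0.441  0.001  0.001]
1.785 [ -0.1 -76.3  19.9] [-0.514  0.001  0.002]
1.712 [ -0.1 -86.   25.8] [-0.588  0.002  0.002]
1.638 [ -0.1 -95.3  32.5] [-0.661  0.002  0.002]
1.565 [  -0.1 -104.    39.8] [-0.735  0.002  0.002]
[-0.112 -0.737  0.666] [ 0.112  0.737 -0.666]
```

```bash
python3 -m inch '[[[0,-11.4,0.4,-0.073,0,0,2],[0,-22.7,1.6,-0.147,0,0,2],[0,-33.9,3.7,-0.22,0,0,2],[0,-44.9,6.6,-0.294,0,0,2],[0,-44.9,6.6,-0.294,0,0,2]]]' && python3 -c "
from h import *
from workcell import status
o=status.get_obs();Rm=R.from_rotvec(o['orientation']).as_matrix();n=np.array([.15,.989])
print((o['ee_pos']-40*Rm[:,2]).round(1),np.arctan2(-Rm[2,2],Rm[:2,2]@n),o['moment'])"
```

```text
t: 13.85
ee_pos: [504.4, 175.2, 206.0]
orientation: [-0.233, -3.034, 0.657]
ft_force: [-5.4, 3.3, 5.3]
width: 9.9
grasp_force: 30.0
[506.7 191.6 242.4] 1.9971563067889266 [ 0.22594158  0.62772162 -0.6146583 ]
```

```bash
python3 -m inch '[[[0,-11.4,0.4,-0.073,0,0,2],[0,-22.7,1.6,-0.147,0,0,2],[0,-33.9,3.7,-0.22,0,0,2],[0,-44.9,6.6,-0.294,0,0,2],[0,-55.7,10.2,-0.367,0,0,2],[0,-61,12.4,-0.404,0,0,2],[0,-66.2,14.7,-0.441,0,0,2],[0,-66.2,14.7,-0.441,0,0,2],[0,-66.2,14.7,-0.441,0,0,2]]]'
python3 - <<'E'
from h import *
from workcell import status,optics
o=status.get_obs();Rm=R.from_rotvec(o['orientation']).as_matrix();n=np.array([.15,.989])
print((o['ee_pos']-40*Rm[:,2]).round(1),np.arctan2(-Rm[2,2],Rm[:2,2]@n),o['moment'],o["qvel"])
# strip ends in both fixed views are dark; print the blue print's extent and the wrist column of the strip
o,d=wrist('w9'); t=optics.get_image("top"); np.savez("pics/top9.npz",**t); s=optics.get_image("scene"); np.savez("pics/scene9.npz",**s)
g=cv2.cvtColor(d["frame"],cv2.COLOR_RGB2GRAY)
for r in (60,90,110,150): print(r,g[r,236:280])
for nm,i in (("top",t),("scene",s)):
    m=cv2.inRange(cv2.cvtColor(i["frame"],cv2.COLOR_RGB2HSV),(95,120,50),(120,255,255)); c=max(cv2.findContours(m,0,2)[0],key=cv2.contourArea); print(nm,cv2.contourArea(c),cv2.approxPolyDP(c,4,True).reshape(-1,2).tolist())
E
```

```text
t: 14.75
ee_pos: [493.5, 111.3, 220.8]
orientation: [0.236, 3.131, 0.02]
ft_force: [-17.2, 2.9, 28.9]
width: 9.8
grasp_force: 30.0
[493.4 110.8 260.8] 1.557636221240361 [ 0.21878034  2.63769732 -0.2904357 ] [ 0.01157193  0.00388111 -0.00547892 -0.00329056  0.00080565  0.00110899]
60 [ 71  72  72  68  71  69  69  69  67  69  68  65  68  69  66  57  52  55
  58  61  65  66  68  68  68  67  67  66  64  65  67  61  60  60  57  52
  53  69  94 111 112 110 107 107]
90 [ 87  86  85  85  88  86  88  88  87  85  86  89  88  85  78  58  52  58
  61  60  64  70  69  68  67  63  65  66  63  62  63  64  59  57  52  50
  62  71  73  74  71  76  95 107]
110 [87 88 87 89 88 86 83 89 86 88 87 88 88 83 75 56 51 53 57 63 64 67 64 64
 67 65 62 65 62 64 61 60 60 56 56 67 78 84 86 83 83 78 77 78]
150 [225 138  92  86  86  84  86  85  86  87  85  85  87  83  70  53  56  58
  61  62  66  67  64  63  65  65  66  64  63  61  61  58  53  53  59  70
  73  77  75  74  74  73  73  73]
top 70.5 [[347, 203], [357, 213], [356, 228], [342, 246], [327, 250], [344, 246], [358, 228], [358, 215]]
scene 2380.0 [[189, 155], [195, 195], [258, 182], [257, 149], [221, 157], [219, 149]]
```

```bash
python3 -m inch '[[[1,0.5,-1.5,0.003,0,0,2],[2,1,-3,0.006,0,0,2],[2,1,-3,0.006,0,0,2],[2,1,-3,0.006,0,0,2],[2,1,-3,0.006,0,0,2]]]'
python3 - <<'E'
from h import *
from workcell import status
o=status.get_obs();Rm=R.from_rotvec(o['orientation']).as_matrix();n=np.array([.15,.989])
print((o['ee_pos']-40*Rm[:,2]).round(1),np.arctan2(-Rm[2,2],Rm[:2,2]@n),o['moment'])
s=dict(np.load("pics/scene9.npz")); nn=np.array([.15,.989,0]);u=np.array([.989,-.15,0]);z=np.array([0,0,1.]);h=np.array([495.3,110.6,65])
# print corners on the lid plane, from scene rays, for angles near upright; compare with the same corners folded back in scene0
s0=dict(np.load("pics/scene0.npz"));m=cv2.inRange(cv2.cvtColor(s0["frame"],cv2.COLOR_RGB2HSV),(95,120,50),(120,255,255)); c=max(cv2.findContours(m,0,2)[0],key=cv2.contourArea); print(cv2.approxPolyDP(c,4,True).reshape(-1,2).tolist())
def lid(d,uv,t):
    D=-np.cos(t)*nn+np.sin(t)*z; y=np.sin(t)*nn+np.cos(t)*z; c,v=ray(d,uv); X=c+v*((h-c)@y)/(v@y)-h; return (X@u).round(1),(X@D).round(1)
for t in (1.5,1.56,1.62): print(t,[lid(s,p,t) for p in((189,155),(195,195),(258,182),(257,149))])
for p in cv2.approxPolyDP(c,4,True).reshape(-1,2): print(p,lid(s0,p,2.3))
E
```

```text
t: 15.4
ee_pos: [493.6, 112.5, 221.0]
orientation: [0.234, 3.129, 0.009]
ft_force: [-2.0, -0.1, 0.3]
width: 9.6
grasp_force: 30.0
[493.4 112.2 261. ] 1.564821387023417 [-0.17662716  0.13899228 -0.33407914]
[[249, 142], [217, 148], [210, 144], [222, 138], [185, 144], [194, 194], [257, 182]]
1.5 [(np.float64(-113.9), np.float64(192.1)), (np.float64(-114.3), np.float64(10.5)), (np.float64(112.0), np.float64(6.2)), (np.float64(103.6), np.float64(162.3))]
1.56 [(np.float64(-112.9), np.float64(182.7)), (np.float64(-114.3), np.float64(9.9)), (np.float64(112.1), np.float64(5.8)), (np.float64(106.9), np.float64(154.1))]
1.62 [(np.float64(-112.0), np.float64(174.9)), (np.float64(-114.2), np.float64(9.3)), (np.float64(112.2), np.float64(5.5)), (np.float64(109.9), np.float64(147.2))]
[249 142] (np.float64(111.0), np.float64(149.5))
[217 148] (np.float64(-5.3), np.float64(150.0))
[210 144] (np.float64(-26.1), np.float64(167.9))
[222 138] (np.float64(19.3), np.float64(180.6))
[185 144] (np.float64(-109.5), np.float64(183.5))
[194 194] (np.float64(-116.4), np.float64(11.1))
[257 182] (np.float64(109.5), np.float64(4.9))
```

The forces are near zero, and the lid corner radius in the scene view (183 mm at 1.56 rad, 183.5 folded back) confirms upright. Handing in.

```bash
python3 -m inch '[[[0,0,0,0,0,0,2],[0,0,0,0,0,0,2],[0,0,0,0,0,0,2]]]'; python3 -c "
from workcell import ctrl; print(ctrl.close_job())"
```

```text
t: 15.7
ee_pos: [493.6, 112.5, 221.0]
orientation: [0.233, 3.129, 0.009]
ft_force: [-1.2, -0.7, 1.1]
width: 10.1
grasp_force: 30.0
the job is handed in; nothing more can be done
None
```

I squeezed the trigger fully home (41 mm over grip and trigger) and let it go, then raised the lid to about 1.565 rad, where the fingers still hold it; I handed the job in at 15.7 s. I didn't check the other desk items in a final picture, but felt no contact with them.

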